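Put the swapped cellar tools back on their own coasters

ROBOT

A 6-joint arm with a two-finger parallel gripper is mounted at the origin on the work surface; the furniture and walls round the work are solid. World frame = base frame: x ahead of the robot, y to its left, z up, the work surface at z = 0. Lengths are in m, angles in rad, forces in N, time in s.
With the tool pointing down it reaches from about 0.375 to 0.825 m from the base axis. Payload 5.5 kg.
Tool frame: the origin (TCP) lies midway between the tips of the shut fingers; the grasp point (between the pads) lies 19 mm behind it (env.grip_depth is the distance from the TCP to the grasp point, in m); z points along the fingers, y is the line along which they close (so a half turn about z gives the same grasp; the last joint's range is limited). The gripper opens to 85 mm and grips with 20 to 120 N. Pads are 22 mm wide; open, the fingers measure 114 mm over their backs; the gripper's body (76 mm by 85 mm) begins 54 mm behind the grasp point. The pads swing forward as they close: fully open they stand 13 mm farther back than shut.
Start: joints at [1.317, 0.314, -0.047, 1.21, 0, 1.571], TCP at [0.151, 0.581, 0.231] pointing down, gripper open.
Joint ranges: [-2.67, 2.67], [-0.69, 1.73], [-1.03, 1.25], [-2.08, 2.16], [-1.42, 1.45], [-3.14, 3.14]. Speed limits (rad/s): [2.39, 2.39, 3.01, 3.14, 3.14, 3.14].

INTERFACE

Orientations are given as a rotation vector (axis times angle).
In Python, from plant import env gives the robot as it stands. The module is installed in compiled form; this text tells all that it offers. Calls block until the motion is done:
- env.goto(position, orientation): joint-space move of the TCP to a pose.
- env.move_linear(position, ori=None, feed=0.15, max_force=None): straight line of the TCP; ori=None keeps the orientation; feed is the mean speed in m/s. With max_force (N) it stops when the force on the tool has changed by that much, and returns True; else False.
- env.movej(angles): joint-space move.
- env.set_gripper(opening): finger opening in m; the grip force is fixed at half the most; returns when the fingers have stopped.
- env.hold(seconds).
- env.inverse_kinematics(position, orientation): joint angles nearest the present ones, or None.
- env.observe(): the state.
- env.get_image(name): name is "scene" or "top" or "wrist"; returns a dict with "pixels" (420x560x3 uint8, red, green, blue), "range_z" (420x560 float32, m along the optical axis (not along the pixel's ray), 0 where there is no reading), "fx", "fy", "cx", "cy" (pixels), "world_from_camera" (4x4, takes a point from camera to world coordinates); the wrist camera has in their place "T_tool_cam" (4x4, takes a point from camera to tool coordinates, whose origin is the TCP and whose axes are the flange's). Camera axes: x right, y down, z forward; pixel columns grow to the right and rows downward; lengths in m; the calibration is good to about 2 mm. A picture is of the moment at which its call begins: read the wrist's pose just before it.
A pose or a line that the arm cannot do raises env.Unreachable and nothing moves.
- env.close_job(): hands the job in; it is judged then, once.
The state is a dict: "clock": time; "joints": joint angles; "joint_velocities": joint speeds; "tau": joint torques, N m; "eef_pos": TCP position; "tool_rot": TCP orientation; "ft_force": force on the tool from outside, world axes, zero at the start; "torque": the same for the moment, N m; "finger_gap": finger opening in m; "gripper_force": force on a finger pad.
Only numpy, scipy, OpenCV 4.12 (cv2) and the standard library are available. Lean on these libraries where they do the work, as an engineer would, in place of code of your own. Each camera call takes 0.05 s, during which the arm holds its last target. There are 200 camera calls.

TASK

The tools of the tasting table stand on one another's coasters: put each back on its own, upright and in the middle - the winged corkscrew on the red coaster, the vacuum pump on the green, the bottle stopper (cork up, as now) on the blue and the matchbox (lying flat, as now) on the yellow. Every coaster is taken, so set a thing down on the empty black slate, or another clear spot, to make room. Leave the tasting glass standing where it is.

Things in the scene. Friction and masses are not known exactly. Their poses are not given: they have to be found in the camera images.
- winged_corkscrew: silver winged corkscrew standing upright on its bell, 39 x 84 x 138 mm, 0.24 kg, all its parts fixed to one another; origin at the centre of its underside, z up. Its two wings hang down at +-y. Grip its top crossbar: along y, 62 mm long, 12 mm thick, axis 132 mm above the origin, with a round 16 mm collar on the stem just below (117 to 125 mm up); close the fingers along its x.
- vacuum_pump: white hand vacuum pump with a black top, standing upright, round, 44 mm across the foot and 99 mm tall, 0.12 kg; origin at the centre of its underside, z up. Between 30 and 70 mm up the waist is at most 36 mm across, a good place to grip; the top does not pull out.
- bottle_stopper: bottle stopper of turned cork, standing on its wider brass cap with the cork up, round, 29 mm across and 37 mm tall, 0.045 kg; origin at the centre of its underside, z up.
- matchbox: closed matchbox lying flat, brown sides and a yellow top, 37 mm (its x) by 56 mm (its y) by 17 mm high, 0.03 kg; origin at the centre of its underside, z up. Grip it across the 37 mm; the tray does not slide.
- coaster_red: round felt coaster, dark red with pale stitching round the rim, 104 mm across, 5 mm thick, fixed to the table; origin at the centre of its underside, z up. Home of the winged corkscrew. At the start one of the four things stands near its middle, never its own.
- coaster_green: round felt coaster, green with pale stitching round the rim, 104 mm across, 5 mm thick, fixed to the table; origin at the centre of its underside, z up. Home of the vacuum pump. At the start one of the four things stands near its middle, never its own.
- coaster_blue: round felt coaster, blue with pale stitching round the rim, 104 mm across, 5 mm thick, fixed to the table; origin at the centre of its underside, z up. Home of the bottle stopper. At the start one of the four things stands near its middle, never its own.
- coaster_yellow: round felt coaster, yellow with pale stitching round the rim, 104 mm across, 5 mm thick, fixed to the table; origin at the centre of its underside, z up. Home of the matchbox. At the start one of the four things stands near its middle, never its own.
- slate_spare: square black slate, 104 x 104 mm, 5 mm thick, fixed to the table and empty: a spare place to put a thing down meanwhile; origin at the centre of its underside, z up. The five places lie at least 150 mm apart (centres); between and beside them only things under 35 mm high.
- tasting_glass: clear stemmed tasting glass, a bystander, standing loose behind the work in front of the bottles, 65 mm across, 155 mm tall; origin at the centre of its underside, z up. Along the back edge (x over 0.74) three fixed bottles 321 mm tall; beside the robot a box (left, 84 mm high) and an album (right, 56 mm).
There are look-alikes about, which are no part of the job. Several things have the shape of the coaster_yellow; the one meant has the colours described above.

How it is judged:
At the end, for the whole second after the job is handed in: Corkscrew on the red, pump on the green, stopper on the blue and matchbox on the yellow coaster: each resting on it within 15 mm of its middle, its own z axis within 0.12 rad of upright, released and at rest (horizontal distance between winged_corkscrew and coaster_red below 0.015 m and z of winged_corkscrew in the frame of coaster_red between 0.002 and 0.009 m and angle between each of winged_corkscrew, vacuum_pump, bottle_stopper, matchbox's own z axis and vertical below 0.12 rad and linear speed of each of winged_corkscrew, vacuum_pump, bottle_stopper, matchbox below 0.02 m/s and angular speed of each of winged_corkscrew, vacuum_pump, bottle_stopper, matchbox below 0.2 rad/s and horizontal distance between vacuum_pump and coaster_green below 0.015 m and z of vacuum_pump in the frame of coaster_green between 0.002 and 0.009 m and horizontal distance between bottle_stopper and coaster_blue below 0.015 m and z of bottle_stopper in the frame of coaster_blue between 0.002 and 0.009 m and horizontal distance between matchbox and coaster_yellow below 0.015 m and z of matchbox in the frame of coaster_yellow between 0.002 and 0.009 m); the robot touches nothing.
It fails at once if the tasting glass is shifted by more than 20 mm or tipped (distance of tasting_glass from where it was at the start of the episode above 0.02 m or angle between tasting_glass's own z axis and vertical above 0.35 rad).
It also fails if it takes over 136 s, if anything falls off the work surface, if the arm or the gripper's body presses on something with over 40 N, if the wrist force passes 120 N, or if a joint passes its speed limit or range.

## Working session

There is one attempt and no reset: what is moved stays moved. The work goes in short steps, each a Python script; the robot and the scene stay as the last script left them, time stands still between calls to the robot, and variables do not carry over. Pictures are saved under pics/ and viewed, at most 14 in all, crops included, and the job is handed in when it is done.

```bash
mkdir -p pics
python3 - <<'E'
from plant import env
import cv2,numpy as np
for n in("top","scene"):
    d=env.get_image(n); cv2.imwrite(f"pics/{n}0.png",d["pixels"][:,:,::-1]); np.savez(f"{n}0.npz",**d)
    print(n,d["fx"],d["cx"],d["cy"],d["world_from_camera"].round(3).tolist())
o=env.observe();print(o["clock"],o["eef_pos"],o["tool_rot"],o["finger_gap"])
E
```

```text
top 454.296070217054 280.64453651035126 212.9583812852581 [[-0.001, -0.997, 0.076, 0.498], [-1.0, 0.0, -0.007, 0.06], [0.007, -0.076, -0.997, 1.142], [0.0, 0.0, 0.0, 1.0]]
scene 421.8636094192576 280.7749489572026 206.41408071189198 [[0.721, -0.344, 0.602, -0.019], [-0.693, -0.34, 0.636, -0.574], [-0.014, -0.876, -0.483, 0.508], [0.0, 0.0, 0.0, 1.0]]
0.1 [0.15051703 0.58026345 0.23051281] [-3.97644459e-01 -3.11612727e+00  2.43759916e-03] 0.08532709629662542
```

View pics/top0.png

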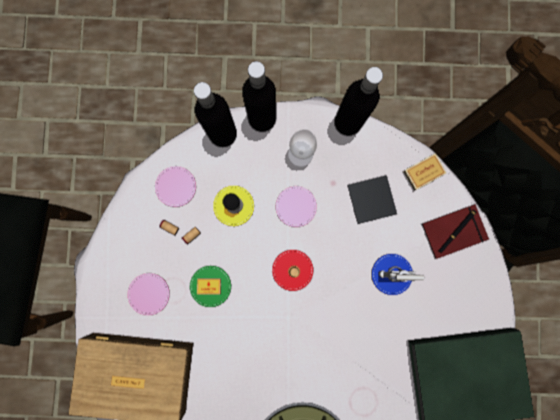

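View pics/scene0.png

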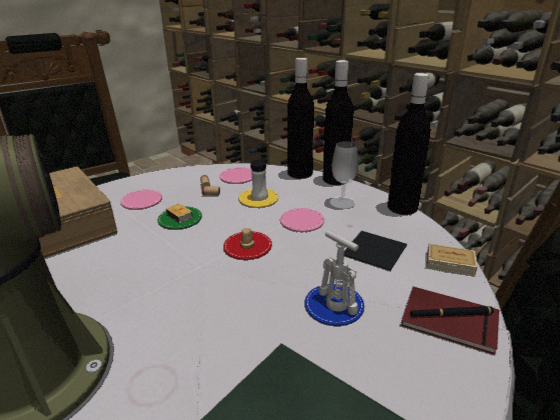

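Top view: the pump is on yellow (234,205), the matchbox on green (208,287), the stopper on red (293,271) and the corkscrew on blue (392,274). The slate (372,199) is empty and the glass is at (300,150).
Look-alikes are the pink discs (176,187), (296,206) and (149,294) for the yellow coaster, the loose corks (169,227) and (192,236) for the stopper, and the big box (424,172) for the matchbox. I choose the ones on the coloured coasters.

```bash
cat > loc.py <<'E'
import numpy as np,cv2
def cloud(d):
    z=d["range_z"].astype(float);v,u=np.mgrid[:z.shape[0],:z.shape[1]]
    p=np.stack([(u-d["cx"])/d["fx"]*z,(v-d["cy"])/d["fy"]*z,z],-1)
    T=d["world_from_camera"];w=p@T[:3,:3].T+T[:3,3];w[z==0]=np.nan;return w
def ray(d,u,v,h):
    T=d["world_from_camera"];r=T[:3,:3]@[(u-d["cx"])/d["fx"],(v-d["cy"])/d["fy"],1];c=T[:3,3]
    return c+r*(h-c[2])/r[2]
HUE=dict(red=lambda h:(h<8)|(h>172),green=lambda h:(h>45)&(h<85),blue=lambda h:(h>105)&(h<130),yellow=lambda h:(h>22)&(h<36))
PX=dict(red=(293,271),green=(210,287),blue=(392,274),yellow=(234,205))
def coaster(d,c):
    hsv=cv2.cvtColor(d["pixels"],cv2.COLOR_RGB2HSV);h,s,v=cv2.split(hsv)
    m=(HUE[c](h)&(s>130)&(v>60));yy,xx=np.mgrid[:420,:560];u,w=PX[c]
    m&=np.hypot(xx-u,yy-w)<32
    pts=np.argwhere(m)[:,::-1].astype(np.float32)
    W=np.array([ray(d,*p,0.005)[:2] for p in pts],np.float32)
    return cv2.minEnclosingCircle(cv2.convexHull(W)),len(pts)
E
python3 - <<'E'
from loc import *
d=dict(np.load("top0.npz"));w=cloud(d)
for c in PX:
    (q,r),n=coaster(d,c);q=np.array(q);print(c,q.round(4),round(r,4),n)
    k=np.hypot(*(w[...,:2]-q).transpose(2,0,1))<.06
    P=w[k];P=P[~np.isnan(P[:,2])];print("  zpct",np.percentile(P[:,2],[10,30,50,99,100]).round(4))
    zt=P[:,2].max()
    for lo in(.012,zt-.012,zt-.006):
        S=P[P[:,2]>lo]; mr=cv2.minAreaRect(S[:,:2].astype(np.float32)); print("  >%.3f"%lo,len(S),S.mean(0).round(4),np.round(mr[0],4),np.round(mr[1],3),round(mr[2],1))
s=w[199-18:199+18,372-18:372+18].reshape(-1,3);print("slate",ray(d,372,199,.005),np.nanmean(s,0))
print("glass",[ray(d,303,u,.15).round(3) for u in(140,)])
im=d["pixels"][170:320,130:430,::-1];cv2.imwrite("pics/crop.png",cv2.resize(im,(800,400),interpolation=cv2.INTER_CUBIC))
E
```

```text
red [0.4428 0.0233] 0.0505 1190
  zpct [-0.0015  0.0022  0.0041  0.0435  0.0458]
  >0.012 107 [0.4423 0.0215 0.0318] [0.4415 0.0196] [0.03  0.027] 89.6
  >0.034 65 [0.4415 0.021  0.0421] [0.4417 0.0207] [0.019 0.019] 0.1
  >0.040 56 [0.4411 0.0209 0.0428] [0.4407 0.0208] [0.019 0.019] 44.4
green [0.4032 0.2269] 0.0492 770
  zpct [-0.0013  0.0023  0.0047  0.0254  0.0281]
  >0.012 371 [0.4058 0.2297 0.0222] [0.4057 0.23  ] [0.056 0.037] 89.6
  >0.016 367 [0.4058 0.23   0.0223] [0.4057 0.2303] [0.037 0.055] 0.2
  >0.022 210 [0.4058 0.2287 0.0237] [0.4059 0.2296] [0.037 0.054] 0.2
blue [ 0.4326 -0.2233] 0.0505 936
  zpct [-0.0015  0.0024  0.0045  0.1431  0.1465]
  >0.012 396 [ 0.4362 -0.221   0.0924] [ 0.4363 -0.2246] [0.07  0.037] 72.0
  >0.134 148 [ 0.4347 -0.2291  0.1405] [ 0.4345 -0.2293] [0.06  0.011] 89.3
  >0.140 78 [ 0.4344 -0.2294  0.1423] [ 0.4343 -0.229 ] [0.059 0.01 ] 86.1
yellow [0.6035 0.1712] 0.0503 914
  zpct [-0.0014  0.0022  0.0045  0.1053  0.1084]
  >0.012 320 [0.6034 0.1664 0.0835] [0.6048 0.1687] [0.038 0.041] 0.9
  >0.096 216 [0.6061 0.1691 0.1021] [0.6063 0.1698] [0.037 0.035] 89.7
  >0.102 97 [0.6067 0.1703 0.1043] [0.6069 0.1715] [0.028 0.028] 1.4
slate [ 0.61982978 -0.17770451  0.005     ] [ 0.62111894 -0.17654692  0.00458425]
glass [array([0.736, 0.004, 0.15 ])]
```

View pics/crop.png

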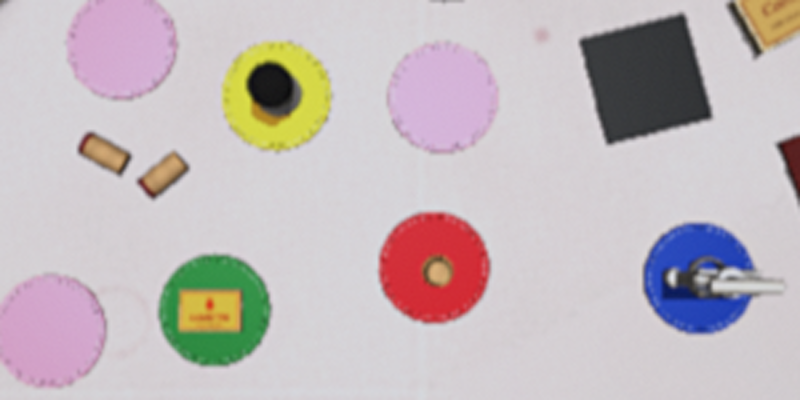

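The crop confirms the choices: pump on the stitched yellow at (277,95), matchbox on green (215,310), stopper on red (435,268), corkscrew on blue with its bar along world y. So this is two swaps, and every grasp can close along world x.

```bash
cat > rob.py <<'E'
from plant import env
import numpy as np
R=np.pi*np.array([1,1,0])/2**.5
if abs(env.inverse_kinematics([.5,0,.25],R)[5]) > 2.5: R=np.pi*np.array([1,-1,0])/2**.5
C=dict(red=(.4428,.0233),green=(.4032,.2269),blue=(.4326,-.2233),yellow=(.6035,.1712),slate=(.6205,-.177))
def pick(xy,z,op,up=.23):
    env.set_gripper(op)
    env.goto([*xy,up],R); env.move_linear([*xy,z],feed=.12)
    env.set_gripper(0); env.move_linear([*xy,z+.02],feed=.06); env.move_linear([*xy,up],feed=.15)
    o=env.observe(); print("gap",o["finger_gap"],"F",o["gripper_force"],"t",o["clock"],"ft",o["ft_force"].round(1) if hasattr(o["ft_force"],"round") else o["ft_force"])
def place(xy,z,op,up=.23):
    env.move_linear([*xy,up],feed=.25); env.move_linear([*xy,z+.02],feed=.15); 
    print("hit",env.move_linear([*xy,z+.0005],feed=.03,max_force=8),env.observe()["eef_pos"].round(4))
    env.set_gripper(op); env.hold(.2); env.move_linear([*xy,up],feed=.15)
def snap(name,n="top"):
    import cv2
    d=env.get_image(n);np.savez(name+".npz",**d);cv2.imwrite(f"pics/{name}.png",d["pixels"][:,:,::-1]);return d
E
python3 - <<'E'
from rob import *
print(R)
for n,c in C.items():
    for z in(.008,.23):
        q=env.inverse_kinematics([*c,z],R);print(n,z,None if q is None else np.round(q,2))
pick((.4058,.2297),.008,.06)
snap("a1")
E
```

```text
[2.22144147 2.22144147 0.        ]
red 0.008 [ 0.05  0.25 -0.71  0.61  0.    1.62]
red 0.23 [ 0.05  0.02 -0.4   1.15  0.    1.62]
green 0.008 [ 0.51  0.28 -0.67  0.62  0.    2.08]
green 0.23 [ 0.51  0.06 -0.36  1.15  0.    2.08]
blue 0.008 [-0.48  0.32 -0.61  0.64  0.    1.09]
blue 0.23 [-0.48  0.1  -0.31  1.16  0.    1.09]
yellow 0.008 [ 0.28  0.53 -0.26  0.78  0.    1.85]
yellow 0.23 [0.28 0.37 0.02 1.23 0.   1.85]
slate 0.008 [-0.28  0.56 -0.21  0.8   0.    1.29]
slate 0.23 [-0.28  0.4   0.07  1.24  0.    1.29]
gap 0.03641046485519184 F 59.95985984802246 t 6.3917 ft [0.7 0.6 0.1]
```

View pics/a1.png

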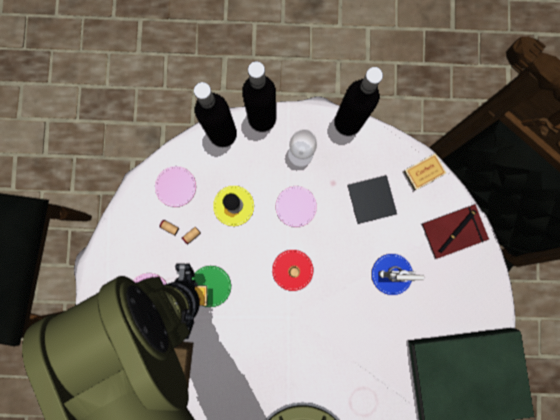

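The matchbox is held (yellow patch at (203,295), gap 36 mm). Next I place it on the slate and move the pump to green.

Run:
```python
from rob import *
place(C["slate"],.008,.06)
pick((.607,.171),.042,.06)
place(C["green"],.042,.06)
env.goto([.44,.1,.3],R)
snap("a2"); snap("a2s","scene"); print(env.observe()["clock"])
```

```text
hit True [ 0.62   -0.1769  0.0088]
gap 0.03415932457317642 F 52.6855384879309 t 18.0667 ft [-0.4  0.5 -1. ]
hit True [0.4028 0.2266 0.0427]
23.675
```

View pics/a2.png

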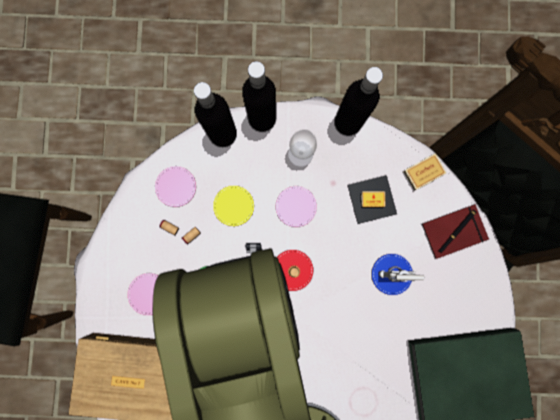

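View pics/a2s.png

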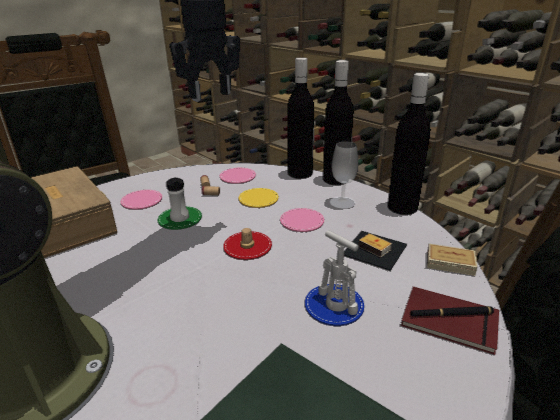

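The pump stands on green (scene 179,205), the matchbox lies on the slate (top 373,199), and yellow (234,206) is free.

Run:
```python
from rob import *; from loc import *
d=dict(np.load("a2.npz"));w=cloud(d)
(q,r),n=coaster(d,"yellow");print("yellow",q,r)
P=w[180:218,352:395].reshape(-1,3);P=P[P[:,2]>.014];mr=cv2.minAreaRect(P[:,:2].astype(np.float32));print(mr)
pick(mr[0],.008,.06); place(q,.008,.06)
pick((.4415,.0208),.010,.06); place(C["slate"],.010,.06)
d=snap("a3");w=cloud(d);(qr,r),n=coaster(d,"red");print("red",qr,r,env.observe()["clock"])
```

```text
yellow (0.6035128831863403, 0.17157836258411407) 0.050140246748924255
((0.6196752190589905, -0.17659305036067963), (0.05589431896805763, 0.03770134970545769), 89.56334686279297)
gap 0.036382377151482105 F 59.98968422412872 t 29.475 ft [-0.4 -0.1 -1.1]
hit True [0.603  0.1714 0.0088]
gap 0.02471621475599362 F 58.9240310434252 t 40.7917 ft [ 0.5 -0.8 -0.8]
hit True [ 0.62   -0.1769  0.0108]
red (0.44300177693367004, 0.022453026846051216) 0.050871338695287704 46.4167
```

View pics/a3.png

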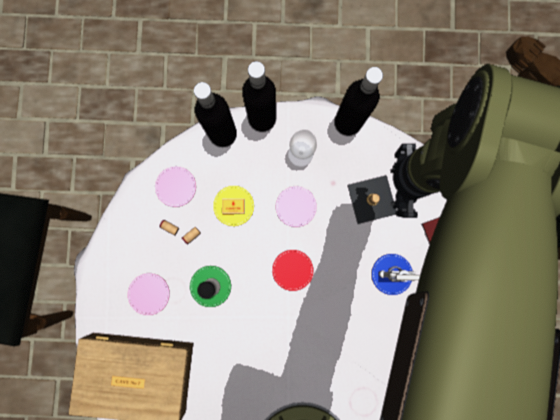

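The matchbox is on yellow, the stopper on the slate and red is empty. The corkscrew is next.

Run:
```python
from rob import *
pick((.4345,-.2292),.131,.05,up=.24)
snap("a4s","scene")
```

```text
gap 0.009671108143518499 F 58.5354083776474 t 50.2083 ft [ 0.1 -0.  -1.2]
```

View pics/a4s.png

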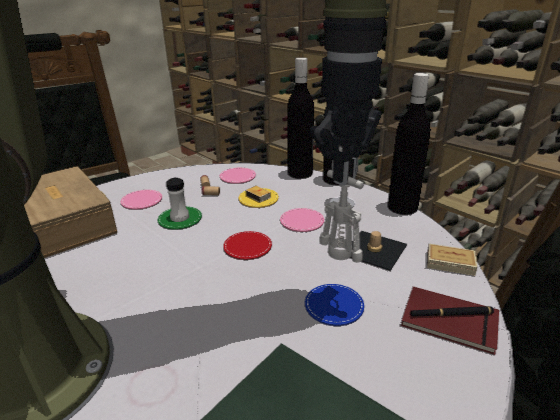

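The corkscrew hangs upright from the bar. I'll lower it onto red until contact.

Run:
```python
from rob import *
place((.443,.0228),.129,.05,up=.24)
o=env.observe();print(o["clock"])
env.goto([.5,-.177,.25],R)
snap("a5s","scene")
```

```text
hit True [0.4429 0.0229 0.1318]
54.2833
```

View pics/a5s.png

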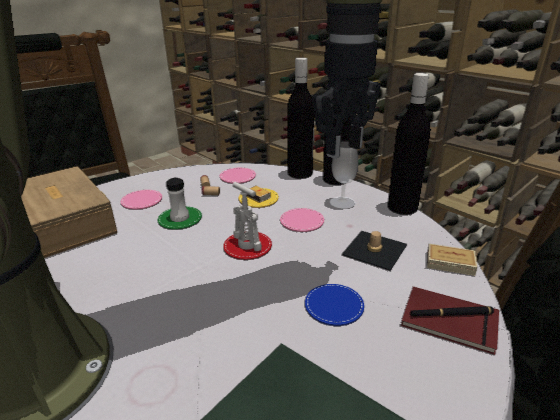

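The corkscrew stands on red (scene 246,240). The stopper goes to blue, then I check everything.

Run:
```python
from rob import *; from loc import *
w=cloud(dict(np.load("a3.npz")));P=w[188:210,360:390].reshape(-1,3);P=P[(P[:,2]>.034)&(P[:,2]<.06)]
mr=cv2.minAreaRect(P[:,:2].astype(np.float32));print(mr)
qb=coaster(dict(np.load("a2.npz")),"blue");print(qb)
pick(mr[0],.010,.06); place(C["blue"],.010,.06)
env.movej([1.317,.314,-.047,1.21,0,1.571])
d=snap("a6");snap("a6s","scene");w=cloud(d);print(env.observe()["clock"])
for c in PX:
    (q,r),n=coaster(d,c);q=np.array(q);k=np.hypot(*(w[...,:2]-q).transpose(2,0,1))<.06
    P=w[k];P=P[~np.isnan(P[:,2])];z=P[:,2].max();S=P[P[:,2]>z-.009];mr=cv2.minAreaRect(S[:,:2].astype(np.float32))
    print(c,q.round(4),round(r,4),"top",z.round(4),np.round(mr[0]-q,4),np.round(mr[1],3))
```

```text
((0.6188170909881592, -0.17563894391059875), (0.019104139879345894, 0.01949882134795189), 88.00206756591797)
(((0.43262532353401184, -0.2233443558216095), 0.050518009811639786), 933)
gap 0.02475652880125333 F 58.92807816155255 t 60.3667 ft [-0.3 -0.1 -0.8]
hit True [ 0.4322 -0.2231  0.0107]
68.7417
red [0.4428 0.0233] 0.0505 top 0.1452 [-0.0003 -0.0002] [0.059 0.009]
green [0.4033 0.2269] 0.0492 top 0.1091 [ 0.0002 -0.003 ] [0.035 0.036]
blue [ 0.4323 -0.2235] 0.0505 top 0.0451 [-0.0003  0.0006] [0.019 0.019]
yellow [0.6035 0.1712] 0.0503 top 0.0268 [-0.0003 -0.0007] [0.035 0.055]
```

View pics/a6.png

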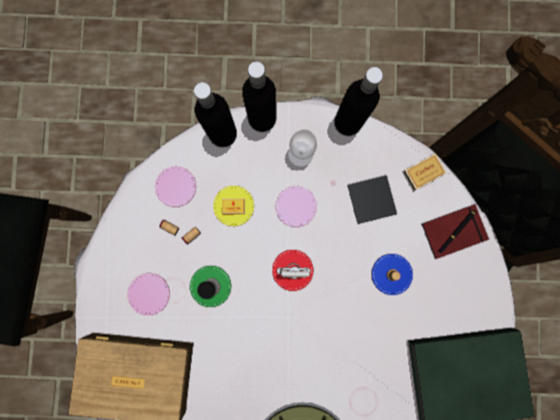

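View pics/a6s.png

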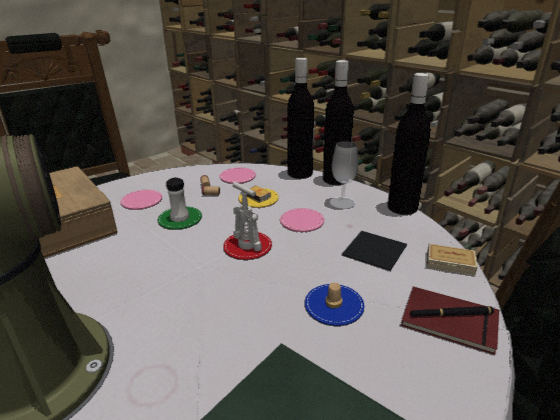

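All four stand upright on their own coasters: corkscrew (293,271), pump (208,289), stopper (393,275), matchbox (234,207). Each is within about 3 mm of the middle, and the glass at (302,148) hasn't moved.

```bash
python3 -c "
from plant import env
print(env.close_job())"
```

```text
the job is handed in; nothing more can be done
None
```

The job is handed in at about 69 s: in the last camera check all four tools stood upright on their own coasters, within about 3 mm of the middle, and the tasting glass had not moved; the judge's verdict was not shown.

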